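# Press the lid home on a tin and hold the lever level

### The job

Stand the small round tin upright in the round nest of the lever press and let go of it. Then take the raised lever by its crossbar, swing it down towards you until its arms are level, without forcing it past level, and keep it there so that the sprung pad presses on the tin's lid; hold for at least three seconds and finish while still holding the lever level. Leave the other things on the worktop where they are.

Things in the scene. Friction and masses are not known exactly. Their poses are not given: they have to be found in the camera images.
- milk_tin: small round food tin with a printed label and metal lid, 57 mm diameter, 72 mm high, 0.2 to 0.45 kg, loose, standing upright beside the press. Of the three loose things that may swap places it is the shortest, with straight sides. Origin: centre of its underside; z up.
- lid_press: lever press, grey and bare metal, fixed, its place and yaw vary: base plate 10 mm thick, x -68 to 158, y -78 to 78 mm; two upright cheeks 124 mm high at the far end carry the lever hinge, whose axis runs along y through x = 120, z = 105 mm. Origin: on the worktop under the nest centre; x points from nest to hinge (away from the robot), y left, z up.
- nest (a point): centre of the nest's floor, on the base plate 10 mm above the worktop, axes as lid_press. The nest is a ring, 67 mm inner and 81 mm outer diameter, 10 mm high above this floor; the tin stands inside it with about 5 mm to spare all round, its lid then 82 mm above the worktop.
- lever_grip (a point): middle of the lever's crossbar (black sleeve, 20 mm diameter, 92 mm long, along y of lid_press), 220 mm from the hinge axis. Two flat arms, 16 x 8 mm, 112 mm apart, run from its ends to the hinge; a crosspiece 120 mm from the hinge carries the pad. Raised, the bar is above the hinge, 325 mm over the worktop; level, 105 mm over it. Axes turn with the lever: y along bar, z along arms, outward.
- press_lever (a joint): lever angle q, rad: 0 = upright (start, sprung), growing as the bar swings towards the robot and down; 1.571 = arms level; hard stop 1.72. The bar's middle is at lid_press x = 120 - 220 sin q, z = 105 + 220 cos q (mm). The spring lifts the lever right up when let go; about 2 to 4 N at the bar swings it down, about 10 N holds it level on the tin.
- press_pad (a joint): how far the round sprung rubber pad (42 mm diameter, under the lever, over the nest when level) is pushed in, m: 0 = out, 0.020 = fully in, 900 N/m. With the tin in the nest it meets the lid about 0.08 rad before level and is in about 0.010 (11 N) at level.
- jam_jar: glass jam jar with a dark screw lid, 63 x 68 mm, 115 mm high, loose; to be left alone. Origin: centre of its underside.
- pepper_shaker: slim glass shaker with a grey domed top, 44 mm diameter, 90 mm high, loose; to be left alone. Origin: centre of its underside.
Not all that is in view belongs to the job. What is shaped like the milk_tin but turquoise is not meant.

How it is judged:
On the way, in this order (a step that is already met when the one before it is completed fails the run):
1. the tin stands upright in the nest, let go, with the lever still raised (horizontal distance between milk_tin and nest below 0.008 m and z of milk_tin in the frame of nest below 0.004 m and angle between milk_tin's own z axis and vertical below 0.06 rad and contact force between the fingers and milk_tin below 0.3 N and value of joint press_lever below 0.3 rad), for 0.2 s.
2. the lever is held level with the pad pressing on the tin for three seconds (value of joint press_lever between 1.5 and 1.64 rad and value of joint press_pad above 0.002 m and contact force between any of the fingers, the arm and lid_press above 1 N and horizontal distance between milk_tin and nest below 0.008 m), for 3 s.
At the end, for the whole second after the job is handed in: The robot still holds the lever level (1.50 to 1.64 rad, level is 1.571), the pad is pushed in more than 2 mm by the tin, and the tin stands upright (within 0.06 rad) on the nest's floor, within 8 mm of its centre, not touched by the robot (all of step 2 and contact force between each of the arm, the fingers and milk_tin below 0.3 N and z of milk_tin in the frame of nest below 0.004 m and angle between milk_tin's own z axis and vertical below 0.06 rad and linear speed of milk_tin below 0.02 m/s); the arm keeps its last pose, push and grip.
It fails at once if the lever is forced past level (beyond 1.68 rad) (value of joint press_lever above 1.68 rad).
It fails at once if the jam jar is shifted by more than 3 cm (distance of jam_jar from where it was at the start of the episode above 0.03 m).
It fails at once if the shaker is shifted by more than 3 cm (distance of pepper_shaker from where it was at the start of the episode above 0.03 m).
It also fails if it takes over 70 s, if anything falls off the work surface, if the arm or the gripper's body presses on something with over 40 N, if the wrist force passes 120 N, or if a joint passes its speed limit or range.

### The arm

A 6-joint arm with a two-finger parallel gripper is mounted at the origin on a cart in front of the work surface, level with it; the furniture and walls round the work are solid. World frame = base frame: x ahead of the robot, y to its left, z up, the work surface at z = 0. Lengths are in m, angles in rad, forces in N, time in s.
With the tool pointing down it reaches from about 0.4 to 0.825 m from the base axis. Payload 7 kg.
Tool frame: the origin (TCP) lies between the finger pads; the fingertips stand 8 mm ahead of it and the grasp point (between the pads) lies 11 mm behind it (arm.finger_overhang is the distance from the TCP to the fingertips, in m); z points along the fingers, y is the line along which they close (so a half turn about z gives the same grasp; the last joint's range is limited). The gripper opens to 88 mm and grips with 3 to 60 N. Pads are 19 mm wide; open, the fingers measure 130 mm over their backs; the gripper's body (78 mm by 193 mm) begins 47 mm behind the grasp point.
Start: joints at [-0.878, 0.359, 0.012, 0, -1.224, -0.288], TCP at [0.266, -0.62, 0.235] pointing down, gripper open.
Joint ranges: [-3.07, 3.07], [-1.43, 2.12], [-1.02, 1.25], [-3.03, 1.67], [-3.05, -0], [-3.03, 3.03]. Speed limits (rad/s): [2.39, 2.39, 3.01, 3.14, 3.14, 3.14].

### API

Orientations are given as [roll, pitch, yaw] about the fixed x, y, z axes, in that order (R = Rz(yaw) Ry(pitch) Rx(roll)).
In Python, from station import arm gives the robot as it stands.
- The arm moves only by the tool move_arm, never from a script. Its argument "rows" is text: rows parted by semicolons, each of 7 numbers parted by spaces: the turn, a rotation vector about the tool's x, y, z in degrees, then the shift along the tool's x, y, z in m, then the finger opening in m, from 0 to 0.0876. A call has 1 to 8 rows; each row shifts and turns the commanded pose from where the row before left it, along the tool's axes as they then stand; what a row does not reach is not made up. A row lasts 1/8 s, in which the tool goes at most 62.5 mm and 10.7 degrees, less where a joint would pass 70% of its speed; a pose out of reach is approached as far as the arm can. A call is refused whole if a number of a shift passes 0.0625 or a number of a turn 10.7, either way. A call with a gripper value outside its range is refused whole. The fingers move at their own pace and stop on an object; "squeeze" is the grip in N (left out, the last holds). Time passes only in rows, so rows that do not move let the fingers close. It gives the time, the measured TCP pose, the force, the opening and the grip force at its end, in the units of the state.
- arm.get_state(): the state, without advancing time (a new reading comes with each control period).
- arm.grab_frame(name): name is "side" or "top"; returns (picture, depth): 420x560x3 uint8, blue, green, red; 420x560 float32, m along the optical axis (not along the pixel's ray), 0 where there is no reading.
- arm.camera_model(name): a dict with "mtx" (3x3 intrinsics, pixels), "camera_from_world" (4x4, takes a point from world to camera coordinates). Camera axes: x right, y down, z forward; pixel columns grow to the right and rows downward; lengths in m; the calibration is good to about 2 mm. A picture is of the moment at which its call begins. camera_model takes no time and is no camera call.
- arm.job_done(): hands the job in; it is judged then, once.
The state is a dict: "t": time; "q": joint angles; "qd": joint speeds; "joint_efforts": joint torques, N m; "eef_pos": TCP position; "ee_rot": TCP orientation; "force": force on the tool from outside, world axes, zero at the start; "moment": the same for the moment, N m; "width": finger opening in m; "gripper_force": force on a finger pad.
Only numpy, scipy, OpenCV 4.12 (cv2) and the standard library are available. Lean on these libraries where they do the work, as an engineer would, in place of code of your own. Each camera call takes 0.05 s, during which the arm holds its last target. There are 200 camera calls.

## Working session

There is one attempt and no reset: what is moved stays moved. The work goes in short steps, Python scripts to look and compute and a tool call to move; the robot and the scene stay as the last step left them, time stands still between calls to the robot, and variables do not carry over. Pictures are saved under pics/ and viewed, at most 10 in all, crops included, and the job is handed in when it is done.

Besides the shell and the picture viewer there is one more tool, called after "Emit:" as a command line: name --argument value ..., lists and objects as JSON in quotes. move_arm: Moves the arm, as the interface text tells. Its arguments: {"type":"object","properties":{"rows":{"type":"string"},"squeeze":{"type":"number"}},"required":["rows"]}

```bash
mkdir -p pics; ls; python3 - <<'E'
from station import arm
import cv2, numpy as np
for n in ("side","top"):
    im,d=arm.grab_frame(n); cv2.imwrite(f"pics/{n}0.png",im); np.savez(f"{n}0.npz",im=im,d=d)
    m=arm.camera_model(n); print(n,np.round(m["mtx"],1).tolist()); print(np.round(np.linalg.inv(m["camera_from_world"]),3).tolist())
s=arm.get_state(); print({k:np.round(v,3).tolist() for k,v in s.items()})
E
```

```text
pics
side [[402.9, 0.0, 277.0], [0.0, 402.9, 218.4], [0.0, 0.0, 1.0]]
[[-0.999, 0.024, -0.032, 0.602], [0.04, 0.599, -0.8, 0.854], [0.0, -0.8, -0.6, 0.819], [0.0, 0.0, 0.0, 1.0]]
top [[381.7, 0.0, 276.0], [0.0, 381.7, 205.9], [0.0, 0.0, 1.0]]
[[0.019, -0.995, 0.096, 0.457], [-0.999, -0.015, 0.034, -0.014], [-0.032, -0.097, -0.995, 1.22], [0.0, 0.0, 0.0, 1.0]]
{'t': 0.1, 'q': [-0.878, 0.359, 0.011, -0.0, -1.224, -0.288], 'qd': [-0.0, -0.002, 0.002, 0.001, 0.001, -0.0], 'joint_efforts': [-0.002, -58.416, 29.375, 7.016, 0.01, -0.0], 'eef_pos': [0.266, -0.62, 0.234], 'ee_rot': [3.14, -0.0, -2.737], 'force': [0.69, 0.458, -0.165], 'moment': [0.033, 0.031, -0.009], 'gripper_force': 0.0, 'width': 0.088}
```

View pics/side0.png

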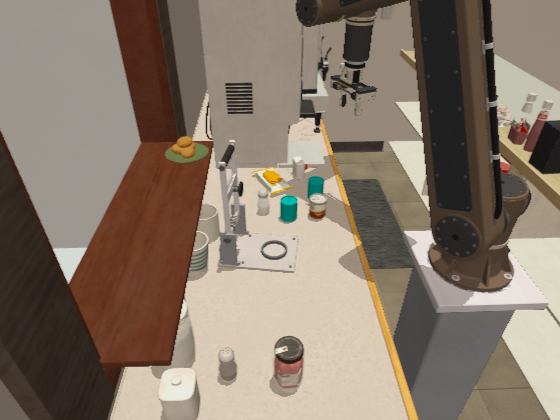

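View pics/top0.png

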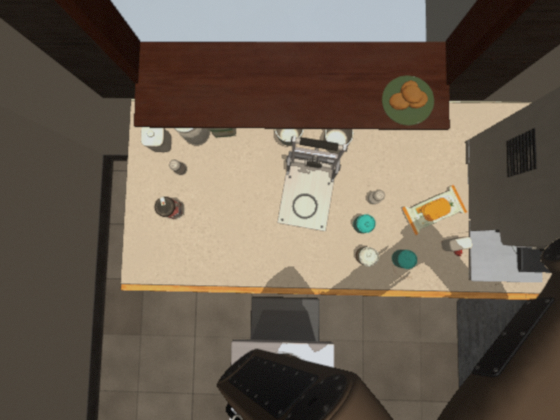

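Top view: turquoise tins are at (365,224) and (405,259), and a pale-lidded tin is at (368,256), seen in the side view at (317,206). Only that last one is short, straight-sided and not turquoise. The slim object at (377,197) is a shaker, and the jar is at (167,207). The nest is at (305,206) and the raised bar at about (320,145). I'll confirm with a crop and measure.

```bash
cat > h.py <<'E'
from station import arm
import cv2, numpy as np
def ray(n,uv,z):
    m=arm.camera_model(n); T=np.linalg.inv(m["camera_from_world"]); p=T[:3,3]
    d=T[:3,:3]@np.linalg.inv(m["mtx"])@[uv[0],uv[1],1]; return p+d*(z-p[2])/d[2]
def cloud(n,d):
    m=arm.camera_model(n); T=np.linalg.inv(m["camera_from_world"]); K=m["mtx"]
    v,u=np.mgrid[:d.shape[0],:d.shape[1]]
    P=np.stack([(u-K[0,2])*d/K[0,0],(v-K[1,2])*d/K[1,1],d],-1)
    return P@T[:3,:3].T+T[:3,3]
E
python3 - <<'E'
from h import *
S=np.load("side0.npz"); T=np.load("top0.npz")
a=cv2.resize(S["im"][130:280,200:350],(600,600),interpolation=cv2.INTER_CUBIC)
cv2.imwrite("pics/c_side.png",a)
b=cv2.resize(T["im"][125:275,270:420],(600,600),interpolation=cv2.INTER_CUBIC)
cv2.imwrite("pics/c_top.png",b)
print("tin top",ray("top",(368,256),.072),"nest",ray("top",(305,206),.02),"bar",ray("top",(320,145),.325))
C=cloud("top",T["d"])
print("depth tin",C[256,368],"nest",C[206,305],"bar",C[145,320])
for nm,u0,u1,v0,v1,z0,z1 in [("tin",350,386,240,272,.05,.09),("bar",285,350,125,160,.30,.35),("shaker",362,390,182,210,.05,.12),("shelf",140,440,50,128,.2,.6)]:
    P=C[v0:v1,u0:u1].reshape(-1,3);P=P[(P[:,2]>z0)&(P[:,2]<z1)]
    print(nm,len(P),P.mean(0).round(4),P.min(0).round(3),P.max(0).round(3))
    if nm=="bar":
        w,V=np.linalg.eigh(np.cov(P[:,:2].T));print(V[:,1])
# plate corners
P=C; m=((P[...,2]>.004)&(P[...,2]<.03)).astype(np.uint8); m[:,:270]=0;m[:,345:]=0;m[:165]=0;m[240:]=0
m=cv2.morphologyEx(m,3,np.ones((5,5)));c=max(cv2.findContours(m,0,2)[0],key=cv2.contourArea)
r=cv2.minAreaRect(c);bx=cv2.boxPoints(r);print(r);print([ray("top",q,.01).round(4).tolist() for q in bx])
E
```

```text
tin top [ 0.42330617 -0.25003234  0.072     ] nest [ 0.57427725 -0.06436394  0.02      ] bar [ 0.69112768 -0.08558532  0.325     ]
depth tin [ 0.4232451  -0.25046023  0.06992048] nest [ 0.57513771 -0.06473417  0.0111985 ] bar [ 0.68956756 -0.08510766  0.33096112]
tin 309 [ 0.424  -0.2492  0.0686] [ 0.397 -0.277  0.053] [ 0.45  -0.222  0.076]
bar 454 [ 0.6931 -0.0809  0.3319] [ 0.678 -0.147  0.3  ] [ 0.712 -0.014  0.341]
[0.15882673 0.98730647]
shaker 140 [ 0.6045 -0.2755  0.078 ] [ 0.589 -0.298  0.05 ] [ 0.624 -0.261  0.091]
shelf 1990 [ 0.8453 -0.3251  0.2197] [ 0.78  -0.398  0.2  ] [0.924 0.053 0.266]
((305.2889709472656, 201.96328735351562), (72.23956298828125, 73.75401306152344), 1.7357046604156494)
[[0.4727, 0.0506, 0.01], [0.7095, 0.0483, 0.01], [0.7051, -0.1831, 0.01], [0.4699, -0.1766, 0.01]]
```

View pics/c_side.png

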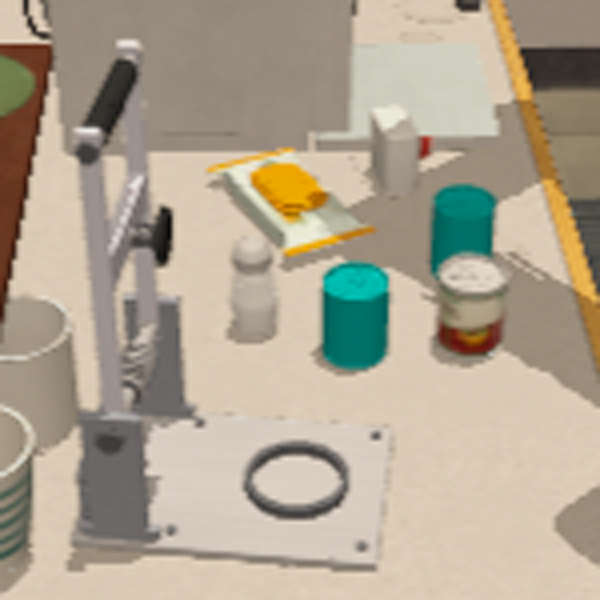

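View pics/c_top.png

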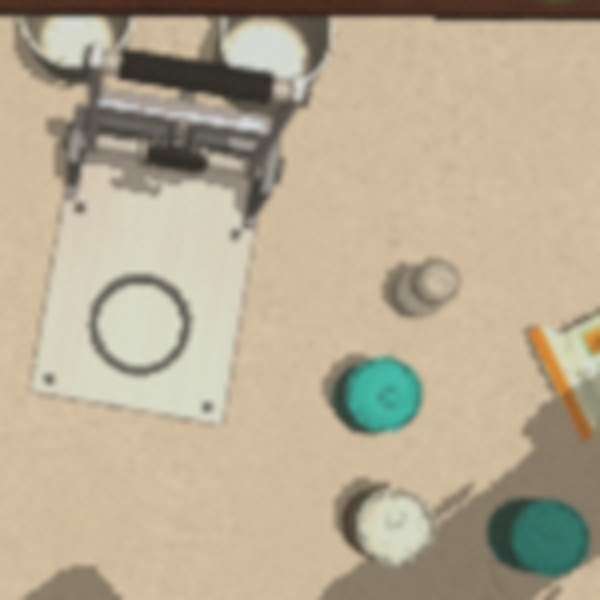

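The crop confirms it. The small labelled tin with the pale metal lid, at crop (470,305) in the side view, is the milk tin, and the two turquoise tins are decoys. The plate edges and the raised bar both give a press yaw of about -0.158. Nest plus 120 mm along that axis lands on the measured bar position, so the two agree. I'll quickly check neighbour heights and the shelf while starting to move.

```bash
python3 - <<'E'
from h import *
T=np.load("top0.npz");C=cloud("top",T["d"])
print("turq",C[224,365],C[259,405]);print("shelf edge",C[120,320],C[110,300],C[126,330]); 
g=cv2.cvtColor(T["im"],6)
# ring: dark pixels around nest
m=np.zeros_like(g);m[188:224,286:324]=(g[188:224,286:324]<120)*255
p=np.argwhere(m)[:,::-1].astype(np.float32);c,r=cv2.minEnclosingCircle(p);e=cv2.fitEllipse(p);print(len(p),c,r,e)
print("nest",ray("top",c,.02),ray("top",e[0],.018))
E
```

```text
turq [ 0.51817262 -0.24239807  0.06786861] [ 0.41655641 -0.35917441  0.0692277 ]
shelf edge [ 0.79665797 -0.09581452  0.1908095 ] [ 0.82262626 -0.04020047  0.19658979] [ 0.78004742 -0.12342853  0.19036405]
76 (304.5714416503906, 205.61904907226562) 12.055347442626953 ((304.4322814941406, 205.7366485595703), (22.87078285217285, 23.153608322143555), 74.78802490234375)
nest [ 0.57546281 -0.06300235  0.02      ] [ 0.57528051 -0.06264996  0.018     ]
```

Emit:
move_arm --rows "0 0 10.7 0 0 0 0.0876; 0 0 10.7 0 0 0 0.0876; 0 0 10.6 0 0 0 0.0876; 0 0 0 -0.014 0.056 0 0.0876; 0 0 0 -0.014 0.056 0 0.0876; 0 0 0 -0.014 0.056 0 0.0876; 0 0 0 -0.014 0.056 0 0.0876; 0 0 0 -0.014 0.056 0 0.0876" --squeeze 20

```text
t: 1.1
eef_pos: [0.3781, -0.3527, 0.2344]
ee_rot: [3.141, -0.0, 2.988]
force: [2.3, -0.7, -0.3]
width: 0.0876
gripper_force: 0.0
```

Emit:
move_arm --rows "0 0 0 -0.012 0.05 0 0.0876; 0 0 0 -0.012 0.05 0 0.0876; 0 0 0 0 0 0 0.0876; 0 0 0 0 0 0 0.0876"

```text
t: 1.6
eef_pos: [0.4168, -0.2592, 0.2345]
ee_rot: [-3.142, -0.0, 2.989]
force: [0.3, -0.2, 0.3]
width: 0.0876
gripper_force: 0.0
```

```bash
python3 - <<'E'
from h import *
s=arm.get_state();p=np.array(s["eef_pos"]);print(p,s["ee_rot"])
im,d=arm.grab_frame("side");cv2.imwrite("pics/side1.png",cv2.resize(im[60:260,230:430],(600,600)))
y=s["ee_rot"][2];X=np.array([np.cos(y),np.sin(y)]);Y=np.array([np.sin(y),-np.cos(y)])
C=cloud("side",d);P=C[185:225,300:335].reshape(-1,3);P=P[(P[:,2]>.055)&(P[:,2]<.085)]
print("lid side",len(P),P.min(0),P.max(0),(P.min(0)+P.max(0))/2)
D=np.array([.4237,-.2497])-p[:2];print("move",X@D,Y@D)
E
```

```text
[ 0.4168444  -0.25915927  0.23445065] [-3.14158287e+00 -2.96616210e-04  2.98896766e+00]
lid side 240 [ 0.39463123 -0.35757607  0.05505648] [ 0.45239512 -0.2201404   0.07509982] [ 0.42351317 -0.28885823  0.06507815]
move -0.005337784034713709 0.010391585254359693
```

View pics/side1.png

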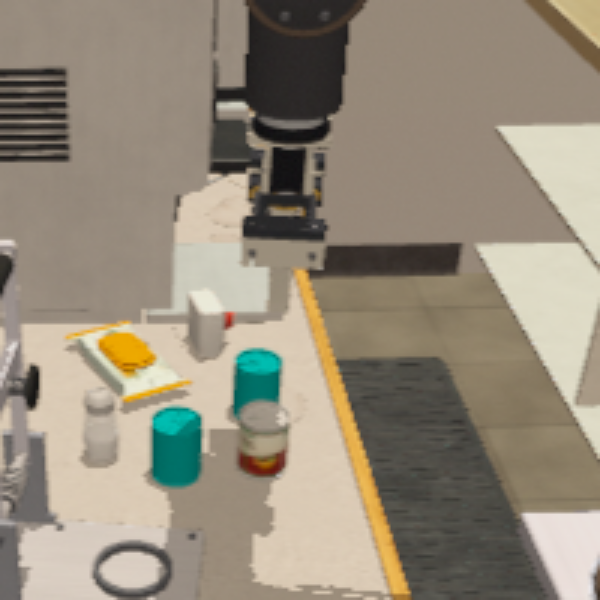

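The gripper hangs above the labelled tin at crop (263,437), and the side view agrees on the tin's x of 0.4235. I'll descend over it and grip.

Emit:
move_arm --rows "0 0 0 -0.005 0.010 0.04 0.0876; 0 0 0 0 0 0.04 0.0876; 0 0 0 0 0 0.04 0.0876; 0 0 0 0 0 0.03 0.0876; 0 0 0 0 0 0.03 0.0876; 0 0 0 0 0 0.02 0.0876; 0 0 0 0 0 0 0.0876; 0 0 0 0 0 0 0.05" --squeeze 20

```text
t: 2.65
eef_pos: [0.4235, -0.251, 0.0351]
ee_rot: [-3.141, 0.0, 2.987]
force: [0.8, -0.1, 0.8]
width: 0.0823
gripper_force: 0.0
```

Emit:
move_arm --rows "0 0 0 0 0 0 0.045; 0 0 0 0 0 0 0.045; 0 0 0 0 0 0 0.045; 0 0 0 0 0 0 0.045"

```text
t: 3.15
eef_pos: [0.4238, -0.2504, 0.0353]
ee_rot: [-3.141, 0.001, 2.988]
force: [-0.8, -1.7, 6.1]
width: 0.0572
gripper_force: 20.0
```

Emit:
move_arm --rows "0 0 0 0 0 -0.04 0.045; 0 0 0 0 0 -0.04 0.045; 0 0 0 0 0 -0.04 0.045; 0 0 0 -0.02 0.035 0 0.045; 0 0 0 -0.02 0.035 0 0.045; 0 0 0 -0.02 0.035 0 0.045; 0 0 0 -0.02 0.035 0 0.045; 0 0 0 -0.02 0.034 0 0.045"

```text
t: 4.15
eef_pos: [0.5487, -0.0921, 0.1538]
ee_rot: [3.141, -0.002, 2.988]
force: [0.8, -0.1, -3.0]
width: 0.057
gripper_force: 20.0
```

Emit:
move_arm --rows "0 0 0 -0.02 0.033 0 0.045; 0 0 0 0 0 0 0.045; 0 0 0 0 0 0 0.045; 0 0 0 0 0 0 0.045"

```text
t: 4.65
eef_pos: [0.5728, -0.0645, 0.1543]
ee_rot: [-3.142, -0.001, 2.987]
force: [-0.2, -0.3, -4.3]
width: 0.057
gripper_force: 20.0
```

```bash
python3 - <<'E'
from h import *
s=arm.get_state();p=np.array(s["eef_pos"]);print(p,s["width"],s["force"])
im,d=arm.grab_frame("side");np.savez("side2.npz",im=im,d=d);cv2.imwrite("pics/side2.png",cv2.resize(im[120:270,200:350],(600,600)))
y=s["ee_rot"][2];X=np.array([np.cos(y),np.sin(y)]);Y=np.array([np.sin(y),-np.cos(y)])
# nest from side view (ring, dark grey on plate)
S=np.load("side0.npz")["im"];g=cv2.cvtColor(S,6);m=np.zeros_like(g);m[237:262,258:290]=(g[237:262,258:290]<130)*255
q=np.argwhere(m)[:,::-1].astype(np.float32);e=cv2.fitEllipse(q);x,yy,w,h=cv2.boundingRect(q.astype(np.int32))
print(len(q),e,"side nest",ray("side",e[0],.018),ray("side",(x+w/2-.5,yy+h/2-.5),.018))
D=np.array([.575,-.0632])-p[:2];print("move",X@D,Y@D)
E
```

```text
[ 0.57283408 -0.06446941  0.15428358] 0.057009750912138536 [-0.24305223 -0.34591361 -4.28861098]
178 ((273.72332763671875, 249.83656311035156), (16.830101013183594, 24.21610450744629), 89.1413345336914) side nest [ 0.57580374 -0.05791301  0.018     ] [ 0.57649844 -0.0571985   0.018     ]
move -0.0019449440395936835 0.0015873817267079374
```

View pics/side2.png

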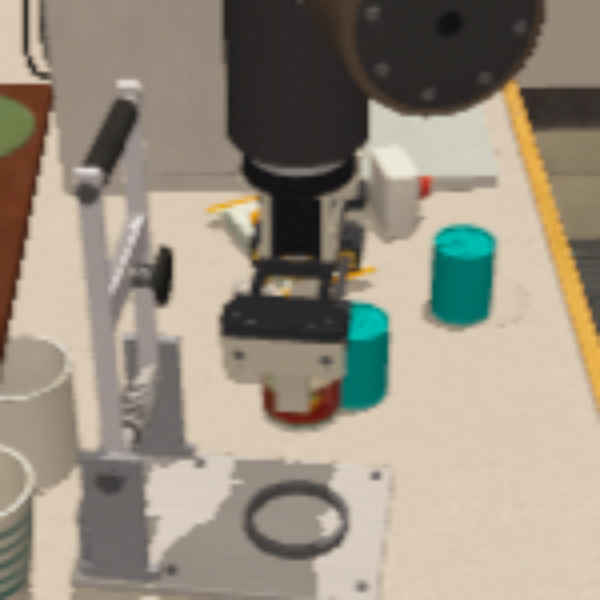

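The tin is held upright just above the nest, its bottom edge at about (300,420) and the ring at (296,518). The side ring centre agrees with the top one once I allow for the ring's wall height. I'll lower it.

Emit:
move_arm --rows "0 0 0 -0.002 0.002 0.025 0.045; 0 0 0 0 0 0.025 0.045; 0 0 0 0 0 0.02 0.045; 0 0 0 0 0 0.015 0.045; 0 0 0 0 0 0.01 0.045; 0 0 0 0 0 0.006 0.045; 0 0 0 0 0 0.004 0.045; 0 0 0 0 0 0 0.045"

```text
t: 5.7
eef_pos: [0.576, -0.0623, 0.0496]
ee_rot: [3.142, 0.0, 2.988]
force: [-0.2, -0.1, -3.3]
width: 0.0569
gripper_force: 20.0
```

Emit:
move_arm --rows "0 0 0 0 0 0.002 0.045; 0 0 0 0 0 0.002 0.045; 0 0 0 0 0 0 0.045"

```text
t: 6.08
eef_pos: [0.5758, -0.0623, 0.0455]
ee_rot: [-3.142, -0.0, 2.988]
force: [-0.1, 0.5, -4.1]
width: 0.0571
gripper_force: 20.0
```

Emit:
move_arm --rows "0 0 0 0 0 0.001 0.045; 0 0 0 0 0 0 0.045; 0 0 0 0 0 0.001 0.045; 0 0 0 0 0 0 0.045"

```text
t: 6.58
eef_pos: [0.576, -0.0623, 0.0453]
ee_rot: [-3.142, 0.001, 2.988]
force: [-6.2, 2.4, 14.6]
width: 0.057
gripper_force: 20.0
```

Contact at 0.0453 is exactly 10 mm above the table grasp, so the tin is on the nest floor. I'll unload and release.

Emit:
move_arm --rows "0 0 0 0 0 -0.001 0.045; 0 0 0 0 0 -0.0005 0.065; 0 0 0 0 0 0 0.0876; 0 0 0 0 0 0 0.0876; 0 0 0 0 0 0 0.0876; 0 0 0 0 0 0 0.0876; 0 0 0 0 0 0 0.0876; 0 0 0 0 0 0 0.0876"

```text
t: 7.58
eef_pos: [0.5759, -0.0623, 0.0451]
ee_rot: [3.142, 0.0, 2.988]
force: [0.7, 0.1, 0.1]
width: 0.0875
gripper_force: 0.0
```

Emit:
move_arm --rows "0 0 0 0 0 -0.02 0.0876; 0 0 0 0 0 -0.03 0.0876; 0 0 0 0 0 -0.03 0.0876; 0 0 0 0.02 0 -0.04 0.0876; 0 0 0 0.04 0 -0.04 0.0876; 0 0 0 0.05 0 -0.04 0.0876; 0 0 0 0.05 0 -0.05 0.0876; 0 0 0 0 0 0 0.0876"

```text
t: 8.57
eef_pos: [0.4241, -0.0386, 0.2927]
ee_rot: [3.138, 0.008, 2.989]
force: [0.8, 0.8, -0.4]
width: 0.0874
gripper_force: 0.0
```

```bash
python3 - <<'E'
from h import *
s=arm.get_state();print(s["eef_pos"],s["q"])
im,d=arm.grab_frame("side");cv2.imwrite("pics/side3.png",cv2.resize(im[120:270,200:350],(600,600)))
C=cloud("side",d)
P=C[185:260,255:295].reshape(-1,3);P=P[(P[:,2]>.074)&(P[:,2]<.092)&(P[:,0]<.63)]
print("lid side",len(P),P.min(0),P.max(0),(P.min(0)+P.max(0))/2)
im,d=arm.grab_frame("top");C=cloud("top",d);P=C[185:225,285:325].reshape(-1,3);P=P[(P[:,2]>.074)&(P[:,2]<.092)]
print("lid top",len(P),(P.min(0)+P.max(0))/2 if len(P) else 0)
cv2.imwrite("pics/top3.png",cv2.resize(im[125:275,270:420],(600,600)))
E
```

```text
[ 0.4241256  -0.03861223  0.29271545] [ 3.76991784e-01 -1.11775326e-01 -4.05059256e-01  6.57008272e-04
 -1.26834761e+00 -2.10024408e+00]
lid side 297 [ 0.50380266 -0.29163797  0.07407682] [ 0.62421655 -0.02965211  0.09143867] [ 0.5640096  -0.16064504  0.08275775]
lid top 276 [ 0.57599603 -0.06154952  0.08016632]
```

View pics/side3.png

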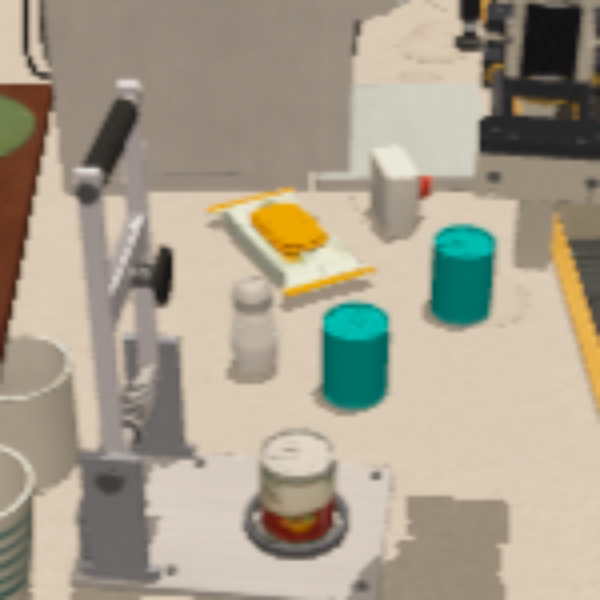

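The tin stands inside the ring (crop (297,480)). The top depth gives its lid centre as (0.576, -0.0615), height 0.08, so it is placed. Next I turn the tool so the fingers close across the bar, and tilt it about 20° forward.

Emit:
move_arm --rows "0 0 -10 0 0 0 0.0876; 0 0 -10 0 0 0 0.0876; 0 0 -10 0 0 0 0.0876; 0 0 -10 0 0 0 0.0876; 0 0 -10 0 0 0 0.07; 0 0 -10 0 0 0 0.06; 0 0 -10 0 0 0 0.06; 0 0 -10 0 0 0 0.06"

```text
t: 9.68
eef_pos: [0.4249, -0.0391, 0.2866]
ee_rot: [3.139, -0.002, -1.894]
force: [-0.2, -0.3, 0.3]
width: 0.0606
gripper_force: 0.0
```

Emit:
move_arm --rows "0 0 -10 0 0 0 0.06; 10 0 0 0 0 0 0.06; 10 0 0 0 0 0 0.06; 0 0 0 0 0.01 0.03 0.06; 0 0 0 0 0.01 0.03 0.06; 0 0 0 0 0 0 0.06; 0 0 0 0 0 0 0.06"

```text
t: 10.55
eef_pos: [0.4271, -0.0391, 0.2256]
ee_rot: [-2.793, -0.001, -1.725]
force: [0.5, -0.8, -0.0]
width: 0.0602
gripper_force: 0.0
```

```bash
cat >> h.py <<'E'
from scipy.spatial.transform import Rotation as Rn
YAW=-0.158; NEST=np.array([.5755,-.0620,0]); PX=np.array([np.cos(YAW),np.sin(YAW),0]); PY=np.array([-np.sin(YAW),np.cos(YAW),0])
def bar(q): return NEST+PX*(.12-.22*np.sin(q))+np.array([0,0,.105+.22*np.cos(q)])
def rep(goal=None,back=.011):
    s=arm.get_state();R=Rn.from_euler("xyz",s["ee_rot"]).as_matrix();p=np.array(s["eef_pos"]);g=p-back*R[:,2]
    d=g-NEST;print("q",np.round(s["q"],2),"grasp press-frame mm",np.round([d@PX*1e3,d@PY*1e3,d[2]*1e3],1),"F",np.round(s["force"],1),"tilt",np.round(np.degrees(np.arctan2(R[:,2]@PX,-R[2,2])),1),"x.PY",round(R[:,0]@PY,3), "w",round(s["width"],4))
    if goal is not None: print("tool move",np.round(R.T@(goal-g),4))
    return R,g
E
python3 -c "
from h import *
rep(bar(0))
R,g=rep(bar(1.571))"
```

```text
q [ 0.58 -0.3  -0.88  0.34 -0.76 -0.95] grasp press-frame mm [-153.9   -0.8  235.9] F [ 0.5 -0.8 -0. ] tilt 20.0 x.PY -1.0 w 0.0602
tool move [ 0.0004 -0.2879  0.0098]
q [ 0.58 -0.3  -0.88  0.34 -0.76 -0.95] grasp press-frame mm [-153.9   -0.8  235.9] F [ 0.5 -0.8 -0. ] tilt 20.0 x.PY -1.0 w 0.0602
tool move [-0.0007 -0.0059  0.1415]
```

Emit:
move_arm --rows "0 0 0 0 -0.003 0.04 0.06; 0 0 0 0 -0.003 0.04 0.06; 0 0 0 0 0 0.04 0.06; 0 0 0 0 0 0.02 0.06; 0 0 0 0 0 0 0.06"

```text
t: 11.18
eef_pos: [0.4874, -0.0504, 0.1058]
ee_rot: [-2.815, 0.005, -1.724]
force: [-0.5, -0.9, 0.6]
width: 0.0603
gripper_force: 0.0
```

```bash
python3 -c "
from h import *
rep(bar(1.571))
rep(bar(0))"
```

```text
q [ 0.36  0.01 -1.01  0.55 -0.3  -1.03] grasp press-frame mm [-92.4  -2.5 116.3] F [-0.5 -0.9  0.6] tilt 18.7 x.PY -1.0 w 0.0603
tool move [-0.0025  0.0109  0.0083]
q [ 0.36  0.01 -1.01  0.55 -0.3  -1.03] grasp press-frame mm [-92.4  -2.5 116.3] F [-0.5 -0.9  0.6] tilt 18.7 x.PY -1.0 w 0.0603
tool move [-0.0024 -0.2681 -0.1295]
```

Joint 3 hits its limit with the 20° tilt, so I'll use about 8° instead and go up over the bar.

Emit:
move_arm --rows "-5.5 0 0 0 0 -0.02 0.06; -5.5 0 0 0 0 -0.04 0.06; 0 0 0 0 -0.005 -0.055 0.06; 0 0 0 0 -0.01 -0.055 0.06; 0 0 0 0 -0.01 -0.055 0.06; 0 0 0 0 -0.01 -0.055 0.06; 0 0 0 0 0 0 0.06"

```text
t: 12.05
eef_pos: [0.4747, -0.0515, 0.3911]
ee_rot: [-2.974, 0.003, -1.727]
force: [0.4, 0.6, -1.7]
width: 0.0598
gripper_force: 0.0
```

```bash
python3 -c "
from h import *
rep(bar(0)+[0,0,.06])"
```

```text
q [ 0.37 -0.16 -0.27  0.08 -1.31 -0.55] grasp press-frame mm [-103.1   -5.5  402. ] F [ 0.4  0.6 -1.7] tilt 9.6 x.PY -1.0 w 0.0598
tool move [-0.005  -0.2171  0.0539]
```

Emit:
move_arm --rows "0 0 0 -0.005 -0.05 0.008 0.06; 0 0 0 0 -0.05 0.008 0.06; 0 0 0 0 -0.05 0.008 0.06; 0 0 0 0 -0.04 0.008 0.06; 0 0 0 0 -0.027 0.008 0.06; 0 0 0 0 0 0 0.06; 0 0 0 0 0 0 0.06"

```text
t: 12.92
eef_pos: [0.6914, -0.0813, 0.3798]
ee_rot: [-2.983, -0.001, -1.727]
force: [0.7, 0.1, -0.3]
width: 0.0597
gripper_force: 0.0
```

```bash
python3 -c "
from h import *
rep(bar(0))
im,d=arm.grab_frame('side');cv2.imwrite('pics/side4.png',cv2.resize(im[60:260,160:360],(600,600)))"
```

```text
q [ 0.19  0.25  0.14  0.06 -1.32 -0.36] grasp press-frame mm [115.7  -0.8 390.6] F [ 0.7  0.1 -0.3] tilt 9.1 x.PY -1.0 w 0.0597
tool move [-0.0008  0.0061  0.0655]
```

View pics/side4.png

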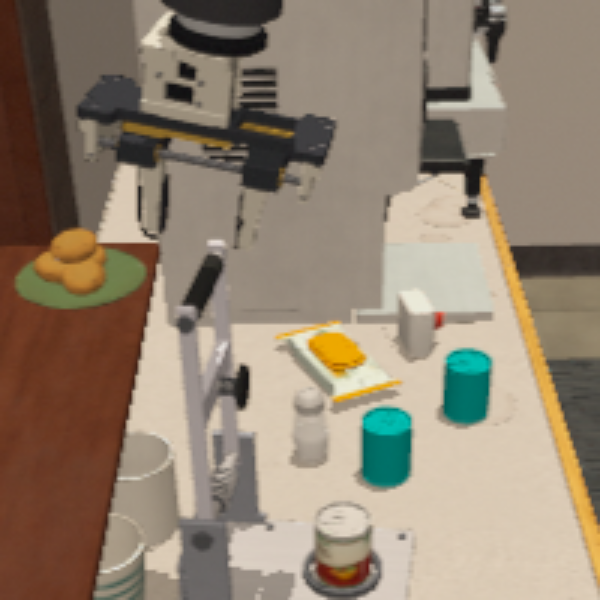

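The open fingers at crop (153,205) and (250,215) straddle the bar at (200,285), with the tin standing in the nest below. I'll descend and close.

Emit:
move_arm --rows "0 0 0 0 0.006 0.02 0.06; 0 0 0 0 0 0.02 0.06; 0 0 0 0 0 0.015 0.06; 0 0 0 0 0 0.01 0.06; 0 0 0 0 0 0 0.03; 0 0 0 0 0 0 0.015; 0 0 0 0 0 0 0.01; 0 0 0 0 0 0 0.01" --squeeze 15

```text
t: 13.98
eef_pos: [0.6964, -0.0824, 0.3147]
ee_rot: [-2.983, -0.001, -1.728]
force: [0.5, -0.2, 0.4]
width: 0.0257
gripper_force: 0.0
```

Emit:
move_arm --rows "0 0 0 0 0 0 0.01; 0 0 0 0 0 0 0.01"

```text
t: 14.22
eef_pos: [0.6962, -0.0824, 0.3145]
ee_rot: [-2.983, -0.001, -1.728]
force: [-1.8, 0.5, 1.8]
width: 0.0196
gripper_force: 15.0
```

```bash
python3 -c "
from h import *
R,g=rep(bar(0))
a=0
prev=bar(0)
for q in np.linspace(0,1.571,17)[1:]:
    print(round(q,3),np.round(R.T@(bar(q)-prev),4));prev=bar(q)"
```

```text
q [ 0.19  0.27  0.03  0.06 -1.18 -0.36] grasp press-frame mm [120.7  -1.2 325.4] F [-1.8  0.5  1.8] tilt 9.1 x.PY -1.0 w 0.0196
tool move [-0.0012  0.0007  0.0003]
0.098 [-0.      0.0215 -0.0024]
0.196 [-0.      0.0216 -0.0002]
0.295 [-0.      0.0215  0.0019]
0.393 [-0.      0.0212  0.004 ]
0.491 [-0.      0.0207  0.006 ]
0.589 [-0.     0.02   0.008]
0.687 [-0.      0.0192  0.01  ]
0.786 [-0.      0.0181  0.0118]
0.884 [-0.      0.0168  0.0135]
0.982 [-0.      0.0154  0.0151]
1.08 [-0.      0.0139  0.0165]
1.178 [-0.      0.0122  0.0178]
1.276 [-0.      0.0104  0.0189]
1.375 [-0.      0.0085  0.0199]
1.473 [-0.      0.0065  0.0206]
1.571 [-0.      0.0044  0.0211]
```

The bar is gripped (width 0.0196, centred within 1 mm). I'll swing it down along the arc in stages.

Emit:
move_arm --rows "0 0 0 0 0.0215 -0.002 0.01; 0 0 0 0 0.0215 0 0.01; 0 0 0 0 0.0215 0.002 0.01; 0 0 0 0 0.021 0.004 0.01; 0 0 0 0 0 0 0.01"

```text
t: 14.85
eef_pos: [0.6135, -0.069, 0.2979]
ee_rot: [-2.981, -0.0, -1.727]
force: [1.6, 1.5, 3.3]
width: 0.0193
gripper_force: 15.0
```

```bash
python3 -c "
from h import *
rep(bar(.786))"
```

```text
q [ 0.24  0.13 -0.18  0.07 -1.11 -0.43] grasp press-frame mm [ 36.9  -0.9 308.8] F [1.6 1.5 3.3] tilt 9.2 x.PY -1.0 w 0.0193
tool move [-0.0011  0.0794  0.0361]
```

Emit:
move_arm --rows "0 0 0 0 0.021 0.006 0.01; 0 0 0 0 0.020 0.008 0.01; 0 0 0 0 0.019 0.010 0.01; 0 0 0 0 0.018 0.012 0.01; 0 0 0 0 0.017 0.0135 0.01; 0 0 0 0 0.0155 0.015 0.01; 0 0 0 0 0.014 0.0165 0.01; 0 0 0 0 0 0 0.01"

```text
t: 15.85
eef_pos: [0.5058, -0.0518, 0.1973]
ee_rot: [-2.982, -0.001, -1.727]
force: [3.1, 2.8, 1.9]
width: 0.0192
gripper_force: 15.0
```

```bash
python3 -c "
from h import *
rep(bar(1.473))
rep(bar(1.571))"
```

```text
q [ 0.34  0.01 -0.57  0.1  -0.85 -0.56] grasp press-frame mm [-72.2  -0.9 208.1] F [3.1 2.8 1.9] tilt 9.1 x.PY -1.0 w 0.0192
tool move [-0.001   0.0394  0.0764]
q [ 0.34  0.01 -0.57  0.1  -0.85 -0.56] grasp press-frame mm [-72.2  -0.9 208.1] F [3.1 2.8 1.9] tilt 9.1 x.PY -1.0 w 0.0192
tool move [-0.001   0.0438  0.0974]
```

Forces stay at a few newtons. I'll go on to about 1.43 rad, then raise the squeeze for the last bit.

Emit:
move_arm --rows "0 0 0 0 0.012 0.0175 0.01; 0 0 0 0 0.0105 0.019 0.01; 0 0 0 0 0.0085 0.020 0.01; 0 0 0 0 0.005 0.0145 0.01; 0 0 0 0 0 0 0.01; 0 0 0 0 0 0 0.01" --squeeze 30

```text
t: 16.6
eef_pos: [0.4821, -0.0481, 0.1225]
ee_rot: [-2.982, -0.001, -1.727]
force: [1.9, 5.0, 3.2]
width: 0.0188
gripper_force: 30.0
```

```bash
python3 -c "
from h import *
rep(bar(1.571))"
```

```text
q [ 0.37  0.06 -0.73  0.13 -0.65 -0.63] grasp press-frame mm [-96.2  -0.9 133.4] F [1.9 5.  3.2] tilt 9.2 x.PY -1.0 w 0.0188
tool move [-0.0009  0.0083  0.0275]
```

Emit:
move_arm --rows "0 0 0 0 0.003 0.008 0.01; 0 0 0 0 0.002 0.007 0.01; 0 0 0 0 0.002 0.006 0.01; 0 0 0 0 0.001 0.005 0.01; 0 0 0 0 0 0 0.01; 0 0 0 0 0 0 0.01"

```text
t: 17.35
eef_pos: [0.4798, -0.0476, 0.0967]
ee_rot: [-2.978, -0.0, -1.727]
force: [5.1, -0.8, 9.2]
width: 0.0191
gripper_force: 30.0
```

```bash
python3 - <<'E'
from h import *
rep(bar(1.571))
im,d=arm.grab_frame('side');cv2.imwrite('pics/side5.png',cv2.resize(im[150:290,200:340],(784,600)[::1] if 0 else (600,600),interpolation=cv2.INTER_CUBIC))
# project points for level check
m=arm.camera_model("side")
for q in (1.5,1.571,1.64):
    for off in (-.056,.056):
        P=np.append(bar(q)+PY*off,1);c=m["camera_from_world"]@P;u=m["mtx"]@c[:3]/c[2];print(q,off,u[:2].round(1),((u[:2]-[200,150])*600/140).round(0))
E
```

```text
q [ 0.37  0.09 -0.78  0.15 -0.56 -0.66] grasp press-frame mm [-98.5  -0.8 107.6] F [ 5.1 -0.8  9.2] tilt 9.4 x.PY -1.0 w 0.0191
tool move [-0.0008  0.0019  0.0023]
1.5 -0.056 [309.5 212.8] [469. 269.]
1.5 0.056 [307.2 236.8] [460. 372.]
1.571 -0.056 [309.4 217.1] [469. 288.]
1.571 0.056 [307.2 241.2] [459. 391.]
1.64 -0.056 [309.  221.2] [467. 305.]
1.64 0.056 [306.7 245.4] [457. 409.]
```

View pics/side5.png

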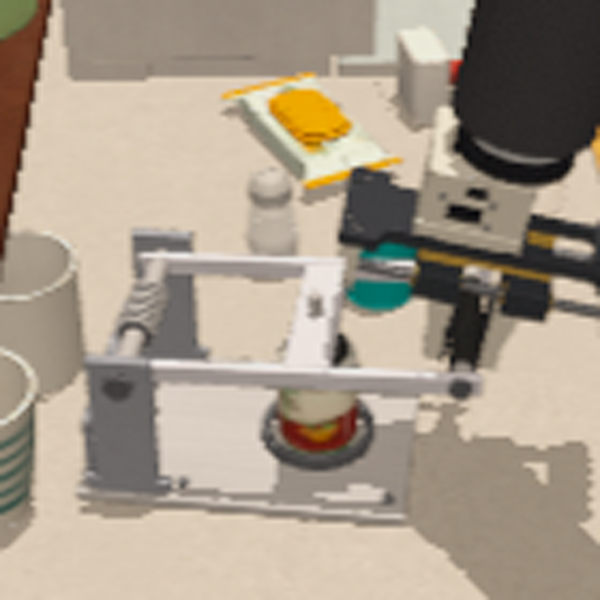

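The lever is nearly level. The bar-end bolt at crop (461,386) is a few pixels above the level prediction of (459,393), so I'm at about 1.54 to 1.56 rad, and the 9 N upward force fits the pad pressing. I'll go 3 mm more, then hold.

Emit:
move_arm --rows "0 0 0 0 0.001 0.0015 0.01; 0 0 0 0 0 0.0015 0.01; 0 0 0 0 0 0 0.01; 0 0 0 0 0 0 0.01; 0 0 0 0 0 0 0.01; 0 0 0 0 0 0 0.01; 0 0 0 0 0 0 0.01; 0 0 0 0 0 0 0.01"

```text
t: 18.4
eef_pos: [0.4797, -0.0475, 0.094]
ee_rot: [-2.977, 0.0, -1.726]
force: [5.2, -1.9, 9.5]
width: 0.0189
gripper_force: 30.0
```

```bash
python3 - <<'E'
from h import *
rep(bar(1.571))
im,d=arm.grab_frame('side');C=cloud("side",d)
# top faces of near arm: points by press frame
D=C-NEST; x=D@PX;y=D@PY;z=D[...,2]
for lo,hi in((.048,.066),(-.066,-.048)):
    k=(y>lo)&(y<hi)&(x>-.07)&(x<.08)&(z>.09)&(z<.135)&(d>0)
    f=np.polyfit(x[k],z[k],1);print(k.sum(),"slope",f,"z at hinge,bar",np.polyval(f,[.12,-.1]))
cv2.imwrite('pics/side6.png',cv2.resize(im[150:290,200:340],(600,600),interpolation=cv2.INTER_CUBIC))
E
```

```text
q [ 0.38  0.1  -0.78  0.16 -0.55 -0.66] grasp press-frame mm [-98.6  -0.8 104.8] F [ 5.2 -1.9  9.5] tilt 9.4 x.PY -1.0 w 0.0189
tool move [-0.0008  0.0013 -0.0004]
302 slope [-0.02900051  0.11197564] z at hinge,bar [0.10849557 0.11487569]
162 slope [-0.05327078  0.11276072] z at hinge,bar [0.10636822 0.11808779]
```

View pics/side6.png

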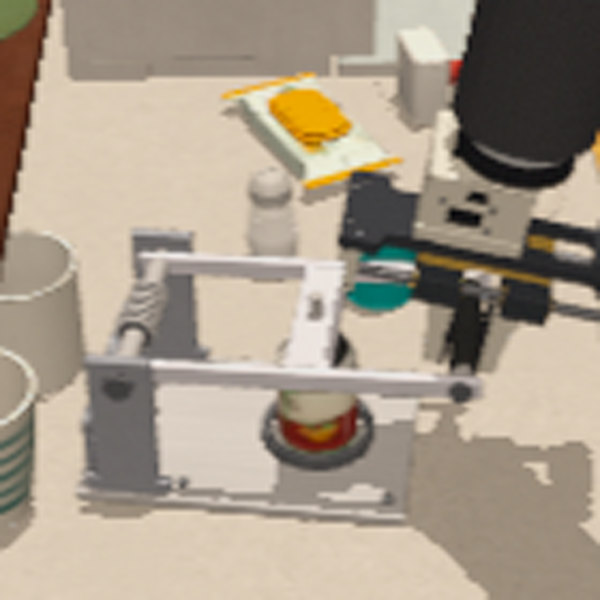

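The bolt is now at (461,390), and the arm slope says about 1.53 to 1.55 rad. I'll add 4 mm to sit mid-window, then hold.

Emit:
move_arm --rows "0 0 0 0 0 0.002 0.01; 0 0 0 0 0 0.002 0.01; 0 0 0 0 0 0 0.01; 0 0 0 0 0 0 0.01; 0 0 0 0 0 0 0.01; 0 0 0 0 0 0 0.01; 0 0 0 0 0 0 0.01; 0 0 0 0 0 0 0.01"

```text
t: 19.45
eef_pos: [0.4797, -0.0476, 0.0897]
ee_rot: [-2.978, 0.0, -1.727]
force: [1.5, 0.5, 11.0]
width: 0.0194
gripper_force: 30.0
```

```bash
python3 - <<'E'
from h import *
rep(bar(1.571))
im,d=arm.grab_frame('side');C=cloud("side",d)
D=C-NEST; x=D@PX;y=D@PY;z=D[...,2]
for lo,hi in((.048,.066),(-.066,-.048)):
    k=(y>lo)&(y<hi)&(x>-.07)&(x<.08)&(z>.09)&(z<.135)&(d>0)
    f=np.polyfit(x[k],z[k],1);print(k.sum(),"slope",f)
E
```

```text
q [ 0.37  0.1  -0.79  0.16 -0.54 -0.66] grasp press-frame mm [-98.7  -0.8 100.6] F [ 1.5  0.5 11. ] tilt 9.3 x.PY -1.0 w 0.0194
tool move [-0.0008  0.0006 -0.0045]
298 slope [-0.01087926  0.10960567]
165 slope [-0.03928408  0.11079743]
```

Emit:
move_arm --rows "0 0 0 0 0 0 0.01; 0 0 0 0 0 0 0.01; 0 0 0 0 0 0 0.01; 0 0 0 0 0 0 0.01; 0 0 0 0 0 0 0.01; 0 0 0 0 0 0 0.01; 0 0 0 0 0 0 0.01; 0 0 0 0 0 0 0.01"

```text
t: 20.5
eef_pos: [0.4797, -0.0476, 0.0897]
ee_rot: [-2.978, 0.0, -1.727]
force: [2.0, 0.1, 11.5]
width: 0.0193
gripper_force: 30.0
```

Emit:
move_arm --rows "0 0 0 0 0 0 0.01; 0 0 0 0 0 0 0.01; 0 0 0 0 0 0 0.01; 0 0 0 0 0 0 0.01; 0 0 0 0 0 0 0.01; 0 0 0 0 0 0 0.01; 0 0 0 0 0 0 0.01; 0 0 0 0 0 0 0.01"

```text
t: 21.5
eef_pos: [0.4797, -0.0476, 0.0897]
ee_rot: [-2.979, 0.0, -1.727]
force: [1.3, 1.6, 11.2]
width: 0.0192
gripper_force: 30.0
```

Emit:
move_arm --rows "0 0 0 0 0 0 0.01; 0 0 0 0 0 0 0.01; 0 0 0 0 0 0 0.01; 0 0 0 0 0 0 0.01; 0 0 0 0 0 0 0.01; 0 0 0 0 0 0 0.01; 0 0 0 0 0 0 0.01; 0 0 0 0 0 0 0.01"

```text
t: 22.5
eef_pos: [0.4797, -0.0476, 0.0897]
ee_rot: [-2.979, 0.0, -1.727]
force: [2.4, 1.7, 12.2]
width: 0.019
gripper_force: 30.0
```

Emit:
move_arm --rows "0 0 0 0 0 0 0.01; 0 0 0 0 0 0 0.01; 0 0 0 0 0 0 0.01; 0 0 0 0 0 0 0.01; 0 0 0 0 0 0 0.01; 0 0 0 0 0 0 0.01; 0 0 0 0 0 0 0.01; 0 0 0 0 0 0 0.01"

```text
t: 23.5
eef_pos: [0.4797, -0.0476, 0.0897]
ee_rot: [-2.978, 0.0, -1.727]
force: [1.9, -0.2, 12.3]
width: 0.0191
gripper_force: 30.0
```

```bash
python3 - <<'E'
from h import *
rep(bar(1.571))
im,d=arm.grab_frame('side');C=cloud("side",d)
D=C-NEST; x=D@PX;y=D@PY;z=D[...,2]
for lo,hi in((.048,.066),(-.066,-.048)):
    k=(y>lo)&(y<hi)&(x>-.07)&(x<.08)&(z>.09)&(z<.135)&(d>0)
    f=np.polyfit(x[k],z[k],1);print(k.sum(),"slope",f)
cv2.imwrite('pics/side7.png',cv2.resize(im[150:290,200:340],(600,600),interpolation=cv2.INTER_CUBIC))
E
```

```text
q [ 0.37  0.1  -0.79  0.16 -0.54 -0.66] grasp press-frame mm [-98.6  -0.8 100.6] F [ 1.9 -0.2 12.3] tilt 9.3 x.PY -1.0 w 0.0191
tool move [-0.0008  0.0006 -0.0045]
297 slope [-0.01575907  0.10965855]
168 slope [-0.03570687  0.11079273]
```

View pics/side7.png

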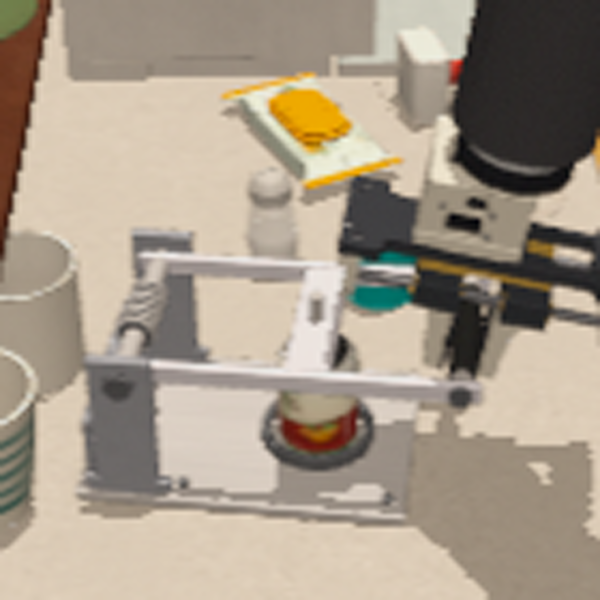

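The bolt is at (461,396), which is level. The tin is upright under the pad, with a steady 11–12 N held for over 4 s. I'll hand it in.

```bash
python3 -c "
from station import arm
print(arm.job_done())"
```

```text
the job is handed in; nothing more can be done
None
```

I handed in the job with the tin upright in the nest and the lever held level (about 1.55–1.59 rad by my estimates) for over 4 s with 11–12 N on the bar; no verdict came back, and I viewed 11 pictures, one over the limit of 10.

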